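Hang the wash basket in the tank and load the heat sink

TASK

Take the hook-on basket from its sloping drip stand and hang it inside the wash tank, its bent lip hooked fully over the rim of the tank's front wall (the long wall with the control panel), pressed fully down so that it hangs upright, and let go of it. Then lay the finned heat sink flat on the floor of the hanging basket. Leave the tape roll and the solder spool where they are.

Things in the scene. Friction and masses are not known exactly. Their poses are not given: they have to be found in the camera images.
- tank: open rectangular dry wash tank, fixed; origin under its centre on the bench, x to the back, y along its long side. Steel walls 130 (x) x 190 (y) mm outside, 4 mm thick, rim 85 mm above the bench; a grey plastic housing 150 x 210 mm surrounds the lower 42 mm, a black control panel on its front (-x) side.
- tank_rim_front (a point): middle of the rim's top face on the tank's front wall, 63 mm in front (-x) of the tank's centre, 85 mm above the bench; axes as the tank's. The wall is 4 mm thick in x and runs along y.
- drip_stand: aluminium stand, fixed, holding the basket leaning 28 degrees, its top toward the stand's front (-x, the robot's side). Origin on the bench, x to the back. The basket rests on a ledge, back plate against a low board, between cheeks with 2.5 mm play a side; it comes out along its own +z. Its origin is there 78 mm straight above the stand's origin.
- basket: steel hook-on basket, 150 g. z up when hung, y along the lip, x from lip to basket. Origin: middle of the hook channel's roof, which sits on the rim. Channel open downward, x = -4.5 to 4.5 mm; the lip (-x side) goes 15 mm down, then flares to z = -25, x = -12 mm; back plate (+x side) 50 mm down. Let go half-way it may jam: press it home. Basket 114 mm wide, x = 4.5 to 85, walls z = -50 to -22 mm.
- basket_handle (a point): middle of the basket's handle, a black upright plate 10 mm thick (basket x), 96 mm wide (basket y), 34 mm high (z = 14 to 48 mm above the basket's origin, this point at 32 mm); axes as the basket's. In the stand it leans 28 degrees with the basket: grip it across its thickness with the tool leaning likewise.
- basket_floor (a point): middle of the basket's inner floor (upper face), 45 mm in +x and 47 mm below the basket's origin; the inner floor measures 75 (x) x 108 (y) mm, walls 25 mm high.
- heat_sink: finned metal heat sink, a flat block 52 x 52 x 20 mm with its fins upward, loose on the bench; origin at the centre of its underside, x and y along its sides.
- tape_roll: black roll of tape lying flat, 67 mm diameter, 18 mm high, origin under its centre; to be left alone.
- solder_spool: small white spool of solder standing on its flange, 53 mm diameter, 32 mm high, origin under its centre; to be left alone.
There are look-alikes about, which are no part of the job. Leave any blue or brown look-alike of the heat_sink alone.

How it is judged:
On the way, in this order (a step that is already met when the one before it is completed fails the run):
1. the empty basket hangs by its lip on the tank's front rim, let go (x of basket in the frame of tank_rim_front between -0.007 and 0.007 m and y of basket in the frame of tank_rim_front between -0.045 and 0.045 m and z of basket in the frame of tank_rim_front between -0.004 and 0.004 m and angle between basket's own z axis and vertical below 0.15 rad and angle between the y axis of basket and the y axis of tank, either way round below 0.1 rad and x of basket_floor in the frame of tank_rim_front above 0.02 m and contact force between the fingers and basket below 0.1 N), for 0.2 s.
2. the heat sink lies on the floor of the hanging basket (x of basket in the frame of tank_rim_front between -0.007 and 0.007 m and y of basket in the frame of tank_rim_front between -0.045 and 0.045 m and z of basket in the frame of tank_rim_front between -0.004 and 0.004 m and angle between basket's own z axis and vertical below 0.15 rad and angle between the y axis of basket and the y axis of tank, either way round below 0.1 rad and x of basket_floor in the frame of tank_rim_front above 0.02 m and x of heat_sink in the frame of basket_floor between -0.03 and 0.03 m and y of heat_sink in the frame of basket_floor between -0.045 and 0.045 m and z of heat_sink in the frame of basket_floor between -0.004 and 0.006 m and angle between heat_sink's own z axis and vertical below 0.25 rad), for 0.2 s.
At the end, for the whole second after the job is handed in: Basket hung inside on the front wall: channel roof within 4 mm of rim height, 7 mm across and 45 mm along the wall, upright within 0.15 rad, square within 0.1 rad; heat sink flat (0.25 rad), within 6 mm of the basket floor; both at rest. Tape roll and solder spool moved under 30 mm (all of step 2 and linear speed of each of basket, heat_sink below 0.02 m/s); the robot touches nothing.
It fails at once if the tape roll is pushed more than 30 mm from its place (distance of tape_roll from where it was at the start of the episode above 0.03 m).
It fails at once if the solder spool is pushed more than 30 mm from its place (distance of solder_spool from where it was at the start of the episode above 0.03 m).
It also fails if it takes over 67 s, if anything falls off the work surface, if the arm or the gripper's body presses on something with over 40 N, if the wrist force passes 120 N, or if a joint passes its speed limit or range.

ROBOT

A 6-joint arm with a two-finger parallel gripper is mounted at the origin on a cart in front of the work surface, level with it; the furniture and walls round the work are solid. World frame = base frame: x ahead of the robot, y to its left, z up, the work surface at z = 0. Lengths are in m, angles in rad, forces in N, time in s.
With the tool pointing down it reaches from about 0.375 to 0.9 m from the base axis. Payload 3.1 kg.
Tool frame: the origin (TCP) lies between the finger pads; the fingertips stand manip.finger_overhang ahead of it and the grasp point (between the pads) lies 5 mm behind it (manip.finger_overhang is the distance from the TCP to the fingertips, in m); z points along the fingers, y is the line along which they close (so a half turn about z gives the same grasp; the last joint's range is limited). The gripper opens to 85 mm and grips with 20 to 120 N. Pads are 22 mm wide; open, the fingers measure 114 mm over their backs; the gripper's body (76 mm by 85 mm) begins 54 mm behind the grasp point. The pads swing forward as they close: fully open they stand 13 mm farther back than shut.
Start: joints at [-1.407, 0.527, 1.433, -0, 1.181, -0.178], TCP at [0.21, -0.589, 0.245] pointing down, gripper open.
Joint ranges: [-3.08, 3.08], [-0.75, 2.2], [0.22, 2.44], [-1.43, 4.57], [0, 2.65], [-2.85, 2.85]. Speed limits (rad/s): [2.79, 2.79, 3.14, 3.14, 3.14, 3.14].

INTERFACE

Orientations are given as a unit quaternion [x, y, z, w].
In Python, from station import manip gives the robot as it stands.
- The arm moves only by the tool drive_tool, never from a script. Its argument "plan" is a list of rows, each a list of 7 numbers: the shift along the tool's x, y, z in m, then the turn, a rotation vector about the tool's x, y, z in degrees, then the opening, from -1 (shut) to 1 (fully open). In form: [[x, y, z, wx, wy, wz, gripper], ...]. A call has 1 to 10 rows; each row shifts and turns the commanded pose from where the row before left it, along the tool's axes as they then stand; what a row does not reach is not made up. A row lasts 1/10 s, in which the tool goes at most 50 mm and 8.59 degrees, less where a joint would pass 70% of its speed; a pose out of reach is approached as far as the arm can. A call is refused whole if a number of a shift passes 0.05 or a number of a turn 8.59, either way. A call with a gripper value outside its range is refused whole. The fingers move at their own pace and stop on an object; "newtons" is the grip in N (left out, the last holds). Time passes only in rows, so rows that do not move let the fingers close. It gives the time, the measured TCP pose, the force, the opening and the grip force at its end, in the units of the state.
- manip.sense(): the state, without advancing time (a new reading comes with each control period).
- manip.snapshot(name): name is "side" or "top"; returns a dict with "image" (400x640x3 uint8, red, green, blue), "z_map" (400x640 float32, m along the optical axis (not along the pixel's ray), 0 where there is no reading), "fov_y" (degrees; the focal length in pixels is half the picture's height over the tangent of half this angle, whatever the lens; pixels are square), "cx", "cy" (the principal point, pixels), "extrinsics" (4x4, takes a point from camera to world coordinates). Camera axes: x right, y up, looking along -z (the intrinsics and any distortion apply to the point x, -y, -z); pixel columns grow to the right and rows downward; lengths in m; the calibration is good to about 2 mm. A picture is of the moment at which its call begins.
- manip.sign_off(): hands the job in; it is judged then, once.
The state is a dict: "t": time; "q": joint angles; "qd": joint speeds; "tau": joint torques, N m; "tcp_pos": TCP position; "tool_rot": TCP orientation; "force": force on the tool from outside, world axes, zero at the start; "ft_torque": the same for the moment, N m; "finger_gap": opening from 0.0 (shut) to 1.0 (fully open); "gripper_force": force on a finger pad.
Only numpy, scipy, OpenCV 4.12 (cv2) and the standard library are available. Lean on these libraries where they do the work, as an engineer would, in place of code of your own. Each camera call takes 0.05 s, during which the arm holds its last target. There are 200 camera calls.

## Working session

There is one attempt and no reset: what is moved stays moved. The work goes in short steps, Python scripts to look and compute and a tool call to move; the robot and the scene stay as the last step left them, time stands still between calls to the robot, and variables do not carry over. Pictures are saved under pics/ and viewed, at most 10 in all, crops included, and the job is handed in when it is done.

Besides the shell and the picture viewer there is one more tool, called after "Emit:" by a JSON object that holds its "api" and its "payload", one argument or row to a line. drive_tool: Moves the arm, as the interface text tells. Its arguments: {"type":"object","properties":{"plan":{"type":"array"},"newtons":{"type":"number"}},"required":["plan"]}

```bash
mkdir -p pics; ls; python3 - <<'E'
from station import manip
import cv2,numpy as np
s=manip.sense(); print({k:np.round(v,3).tolist() for k,v in s.items()}); print(manip.finger_overhang)
for n in("side","top"):
    d=manip.snapshot(n); cv2.imwrite(f"pics/{n}0.png",d["image"][:,:,::-1]); print(n,d["fov_y"],d["cx"],d["cy"],np.round(d["extrinsics"],3).tolist(),[k for k in d])
    np.savez(f"{n}0.npz",**d)
E
```

```text
pics
{'t': 0.0, 'q': [-1.407, 0.528, 1.434, 0.0, 1.181, -0.179], 'qd': [-0.001, -0.001, 0.001, -0.001, 0.002, -0.0], 'tau': [0.001, -44.235, -17.802, -0.0, 0.008, -0.0], 'tcp_pos': [0.209, -0.588, 0.244], 'tool_rot': [0.985, 0.17, 0.0, -0.001], 'force': [1.011, 0.38, 0.1], 'ft_torque': [-0.009, -0.01, 0.028], 'gripper_force': 0.0, 'finger_gap': 1.003}
0.014
side 43.340300703919716 319.9519263987304 198.72756859945724 [[-0.947, 0.158, -0.279, 0.161], [-0.319, -0.53, 0.785, 1.041], [-0.024, 0.833, 0.553, 0.864], [0.0, 0.0, 0.0, 1.0]] ['image', 'z_map', 'fov_y', 'cx', 'cy', 'extrinsics']
top 46.18556318556955 324.1964051368565 196.60382701651224 [[-0.002, 0.995, -0.098, 0.451], [-1.0, -0.002, 0.004, -0.061], [0.004, 0.098, 0.995, 1.08], [0.0, 0.0, 0.0, 1.0]] ['image', 'z_map', 'fov_y', 'cx', 'cy', 'extrinsics']
```

View pics/top0.png

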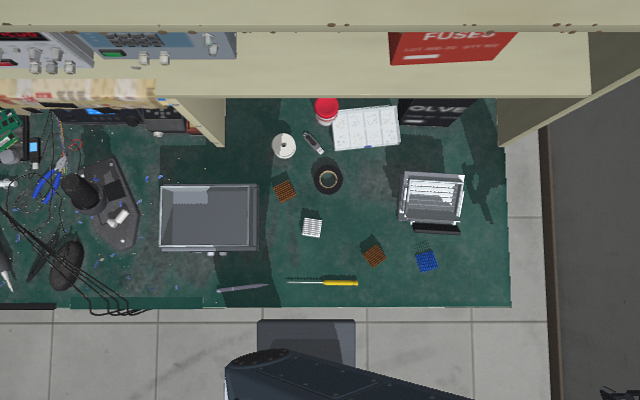

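View pics/side0.png

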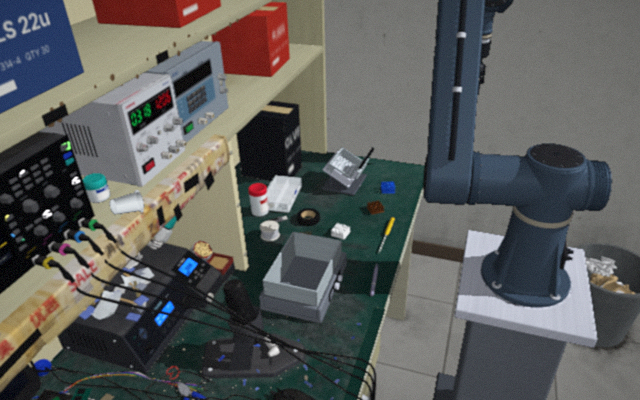

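The top view shows the tank at px (160–258, 185–250), the basket on its stand at (400–465, 170–235) with a black handle at (437, 228), and the white-grey heat sink at (312, 227). The blue and brown parts are decoys, the tape is at (328, 180) and the spool at (284, 146). The side view shows the same layout, with a shelf above the rear of the bench.

```bash
cat > h.py <<'E'
import numpy as np,cv2
from scipy.spatial.transform import Rotation as R
def cloud(d):
    H,W=d["z_map"].shape; f=H/2/np.tan(np.radians(float(d["fov_y"]))/2)
    v,u=np.mgrid[:H,:W]; z=d["z_map"]
    p=np.stack([(u-d["cx"])/f*z,-(v-d["cy"])/f*z,-z],-1)
    E=d["extrinsics"]; P=p@E[:3,:3].T+E[:3,3]; P[z==0]=np.nan
    return P
E
python3 - <<'E'
from h import *
d=dict(np.load("top0.npz"));P=cloud(d);im=d["image"].astype(int)
def box(u0,u1,v0,v1): return P[v0:v1,u0:u1].reshape(-1,3),im[v0:v1,u0:u1].reshape(-1,3)
def rect(p): 
    c,s,a=cv2.minAreaRect((p[:,:2]*1000).astype(np.float32)); return np.round(c,1),np.round(s,1),round(a,2),len(p)
q,c=box(270,500,250,300); print("bench z",np.nanmedian(q[:,2]))
q,c=box(150,270,175,260); m=abs(q[:,2]-.085)<.006; print("rim",rect(q[m]),np.median(q[m],0))
for n,b in dict(sink=(298,328,214,240),tape=(310,346,160,196),spool=(268,300,130,162)).items():
    q,c=box(*b); zz=q[:,2]; m=zz>.012; print(n,rect(q[m]),np.round(np.percentile(zz[m],[5,50,95]),3))
q,c=box(395,475,215,240); m=(c.max(1)<60)&(q[:,2]>.07); print("handle top",rect(q[m]),np.round(np.percentile(q[m],[2,50,98],axis=0),3).tolist())
# shelf heights
for u in (200,320,430,570):
    print(u,[np.round(P[v,u],3).tolist() for v in (10,30,45,80,95,105)])
d=dict(np.load("side0.npz"));P=cloud(d);im=d["image"].astype(int);X=P.reshape(-1,3);C=im.reshape(-1,3)
m=(abs(X[:,0]-.41)<.12)&(abs(X[:,1]+.35)<.12)&(X[:,2]>.03)&(X[:,2]<.2); q=X[m];c=C[m]
h=q[c.max(1)<60]; print("side handle",len(h),np.round(np.percentile(h,[2,50,98],axis=0),3).tolist())
m=(abs(X[:,2]-.085)<.004)&(X[:,0]<.6)&(X[:,0]>.3)&(X[:,1]>0)&(X[:,1]<.3); print("side rim",rect(X[m]))
m=(abs(X[:,2]-.02)<.004)&(abs(X[:,0]-.42)<.06)&(abs(X[:,1]+.035)<.06); print("side sink",rect(X[m]))
t=dict(np.load("top0.npz"))["image"][150:270,140:480]
cv2.imwrite("pics/crop0.png",cv2.resize(t[:,110:,::-1],None,fx=3.4,fy=3.4,interpolation=cv2.INTER_CUBIC))
E
```

```text
bench z -0.001364089934787649
rim (array([510.5, 189.6]), array([130.2, 191.5]), 0.16, 615) [0.51146816 0.19418219 0.08311488]
sink (array([487.9, -38.1]), array([37.9, 36.9]), 81.16, 95) [0.014 0.017 0.021]
tape (array([597.3, -74.4]), array([64.2, 64.9]), 89.37, 467) [0.013 0.016 0.02 ]
spool (array([675.1,  26.9]), array([51.2, 51.8]), 23.65, 409) [0.027 0.03  0.034]
handle top (array([ 481.6, -295.5]), array([93.4, 21.8]), 86.55, 352) [[0.471, -0.34, 0.094], [0.484, -0.293, 0.111], [0.493, -0.249, 0.121]]
200 [[0.692, 0.065, 0.616], [0.675, 0.067, 0.605], [0.729, 0.11, 0.445], [0.699, 0.124, 0.387], [0.676, 0.125, 0.383], [0.709, 0.167, 0.222]]
320 [[0.691, -0.059, 0.616], [0.676, -0.059, 0.602], [0.753, -0.058, 0.387], [0.699, -0.058, 0.385], [0.676, -0.058, 0.382], [0.751, -0.057, 0.082]]
430 [[0.691, -0.173, 0.616], [0.675, -0.176, 0.604], [0.724, -0.211, 0.456], [0.699, -0.226, 0.386], [0.677, -0.227, 0.381], [0.726, -0.277, 0.164]]
570 [[0.691, -0.319, 0.616], [0.676, -0.325, 0.603], [0.754, -0.444, 0.385], [0.699, -0.441, 0.384], [0.677, -0.442, 0.38], [0.678, -0.473, 0.322]]
side handle 54 [[0.468, -0.33, 0.097], [0.474, -0.269, 0.119], [0.49, -0.244, 0.124]]
side rim (array([509.8, 191.9]), array([131.9, 195.4]), 0.43, 456)
side sink (array([474.5, -32.2]), array([40.5, 10.8]), 87.12, 23)
```

View pics/crop0.png

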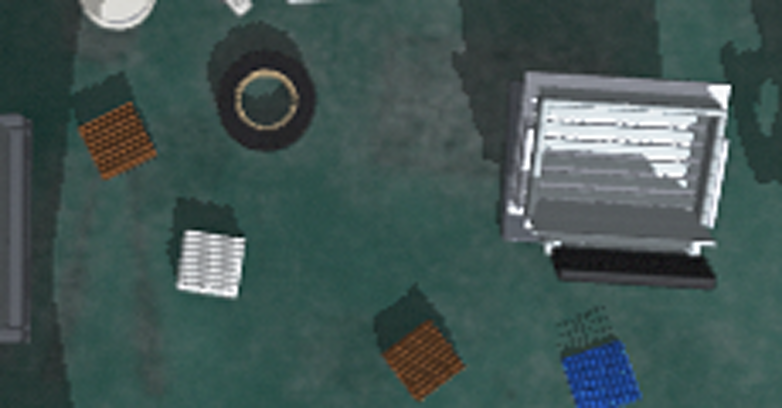

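The crop shows the handle at about crop px (555–715, 250–288), turned about -3.5° in yaw, and the white heat sink at (178–245, 230–298), turned about 7°. Next I refine the fits.

```bash
python3 - <<'E'
from h import *
from scipy.optimize import least_squares
d=dict(np.load("top0.npz"));P=cloud(d);im=d["image"].astype(int)
X=P.reshape(-1,3);C=im.reshape(-1,3)
def sel(x0,x1,y0,y1,z0,z1): return (X[:,0]>x0)&(X[:,0]<x1)&(X[:,1]>y0)&(X[:,1]<y1)&(X[:,2]>z0)&(X[:,2]<z1)
h=X[sel(.44,.52,-.37,-.22,.085,.14)&(C.max(1)<60)]; h=h+[0,0,.0014]
def body(p,a):  # basket frame
    B=R.from_euler('zy',[p[2],-p[3] if len(p)>3 else -np.radians(28)]); return B.inv().apply(a-[p[0],p[1],.078])
def res(p):
    b=body(p,h); q=np.abs(b-[0,0,31])if 0 else np.abs(b-[0,0,.031])-[.005,.048,.017]
    o=np.linalg.norm(np.maximum(q,0),axis=1); i=np.minimum(q.max(1),0); return o+i
r=least_squares(res,[.497,-.295,-.06],loss='soft_l1',f_scale=.001); print("basket",np.round(r.x,4),np.degrees(r.x[2]),np.abs(r.fun).mean(),len(h))
b=body(r.x,h);print(np.round(np.percentile(b,[1,50,99],axis=0),4).tolist())
w=X[sel(.43,.55,-.1,.03,-.004,.03)&(C.min(1)>110)]
c,s,a=cv2.minAreaRect((w[:,:2]*1000).astype(np.float32));print("sink",c,s,a,len(w),np.median(w,0))
# rim lines
rim=X[sel(.4,.62,.05,.33,.078,.09)]
for nm,m,ax in(("front",rim[:,0]<.46,0),("back",rim[:,0]>.56,0),("ymin",rim[:,1]<.11,1),("ymax",rim[:,1]>.27,1)):
    q=rim[m]; k=np.polyfit(q[:,1-ax]-(.19 if ax==0 else .51),q[:,ax],1); print(nm,len(q),np.round(k,4),np.round(np.percentile(q[:,ax],[3,97]),4))
ds=dict(np.load("side0.npz"));Y=cloud(ds).reshape(-1,3);Cs=ds["image"].reshape(-1,3).astype(int)
m=(abs(Y[:,0]-.485)<.06)&(abs(Y[:,1]+.035)<.06)&(Y[:,2]<.03)&(Cs.min(1)>120);w=Y[m]
print("side sink",cv2.minAreaRect((w[:,:2]*1000).astype(np.float32)),len(w),np.percentile(w[:,2],[5,95]))
E
```

```text
basket [ 0.4961 -0.2972 -0.0535] -3.0663094033228493 0.0007207167006174153 352
[[-0.0036, -0.0436, 0.0171], [0.0048, 0.0045, 0.036], [0.0066, 0.0482, 0.0495]]
sink (487.4809875488281, -36.709007263183594) (41.06170654296875, 40.65360641479492) 81.73868560791016 314 [ 0.4878687  -0.03757481  0.00370432]
front 192 [-0.0029  0.4478] [0.4456 0.4564]
back 218 [-0.0071  0.5719] [0.5627 0.5755]
ymin 157 [0.0137 0.097 ] [0.0943 0.1062]
ymax 170 [0.0032 0.2813] [0.2729 0.2849]
side sink ((487.4442443847656, -42.531158447265625), (48.47832107543945, 69.36885833740234), 16.090112686157227) 213 [0.00035884 0.0200128 ]
```

```bash
cat >> h.py <<'E'
def basket_R(yaw,lean): return R.from_euler('zy',[yaw,-lean],degrees=True)
S=R.from_matrix([[0,1,0],[1,0,0],[0,0,-1]])   # tool axes in basket axes
def plan(p0,r0,p1,r1,n):
    """n equal rows (straight line, constant-rate turn) from pose 0 to pose 1, in tool axes"""
    w=(r0.inv()*r1).as_rotvec(); st=R.from_rotvec(w/n)
    r=r0; dp=(np.array(p1)-p0)/n
    print("turn total",np.round(np.degrees(w),2),"per row",np.round(np.degrees(w/n),2))
    for i in range(n):
        print("[%s]"%", ".join("%.4f"%v for v in r.inv().apply(dp)), end=" "); r=r*st
    print()
def now():
    from station import manip
    s=manip.sense(); return np.array(s["tcp_pos"]),R.from_quat(s["tool_rot"]),s
E
python3 - <<'E'
from h import *
p,r,s=now()
o=np.array([.4961,-.295,.078]); B=basket_R(-3.07,28)
plan(p,r,o+B.apply([0,0,.12]),B*S,10)
E
```

```text
turn total [-23.85  17.66 -65.96] per row [-2.38  1.77 -6.6 ]
[0.0315, -0.0199, 0.0061] [0.0334, -0.0164, 0.0063] [0.0349, -0.0127, 0.0068] [0.0359, -0.0090, 0.0074] [0.0365, -0.0051, 0.0083] [0.0366, -0.0013, 0.0093] [0.0362, 0.0025, 0.0104] [0.0354, 0.0062, 0.0117] [0.0341, 0.0097, 0.0131] [0.0324, 0.0129, 0.0146]
```

Emit:
{"api": "drive_tool", "payload": {
  "plan": [
    [0.0315,-0.02,0.006,-2.38,1.77,-6.6,1],
    [0.0334,-0.0164,0.0063,-2.38,1.77,-6.6,1],
    [0.035,-0.0127,0.0068,-2.38,1.77,-6.6,1],
    [0.036,-0.009,0.0074,-2.38,1.77,-6.6,1],
    [0.0365,-0.005,0.0083,-2.38,1.77,-6.6,1],
    [0.0366,-0.0013,0.0093,-2.38,1.77,-6.6,1],
    [0.0362,0.0025,0.0104,-2.38,1.77,-6.6,1],
    [0.0354,0.0062,0.0117,-2.38,1.77,-6.6,1],
    [0.034,0.0097,0.013,-2.38,1.77,-6.6,1],
    [0.0324,0.013,0.0146,-2.38,1.77,-6.6,1]
  ],
  "newtons": 40
}}

```text
t: 1.1
tcp_pos: [0.4404, -0.2941, 0.1844]
tool_rot: [0.702, 0.669, 0.176, 0.167]
force: [1.1, -0.7, 0.2]
finger_gap: 0.998
gripper_force: 0.0
```

Emit:
{"api": "drive_tool", "payload": {
  "plan": [
    [0,0,0,0,0,0,1],
    [0,0,0,0,0,0,1]
  ]
}}

```text
t: 1.3
tcp_pos: [0.4399, -0.2952, 0.1843]
tool_rot: [0.704, 0.668, 0.175, 0.166]
force: [-0.3, -0.1, -0.3]
finger_gap: 0.999
gripper_force: 0.0
```

```bash
python3 - <<'E'
from h import *
from station import manip
p,r,s=now()
o=np.array([.4961,-.295,.078]); B=basket_R(-3.07,28)
print(p,s["t"],s["force"]); print("pos in basket",B.inv().apply(p-o)); plan(p,r,o+B.apply([0,0,.03]),B*S,5)
d=manip.snapshot("top"); np.savez("top1.npz",**d); d2=manip.snapshot("side"); np.savez("side1.npz",**d2)
a=cv2.resize(d["image"][150:270,350:500],None,fx=4,fy=4); b=cv2.resize(d2["image"][100:250,300:450],None,fx=3.2,fy=3.2)
b=cv2.copyMakeBorder(b,0,0,0,0,0); H=480; cv2.imwrite("pics/pre.png",np.hstack([a[:480,:400],b[:480,:400]])[:,:,::-1])
E
```

```text
[ 0.43987215 -0.29522888  0.18430353] 1.3 [-0.29327256 -0.0667893  -0.27498893]
pos in basket [ 0.00027212 -0.00021461  0.12025782]
turn total [-0.05  0.02  0.06] per row [-0.01  0.    0.01]
[0.0000, -0.0000, 0.0181] [0.0000, -0.0000, 0.0181] [0.0000, -0.0000, 0.0181] [0.0000, -0.0000, 0.0181] [0.0000, -0.0001, 0.0181]
```

View pics/pre.png

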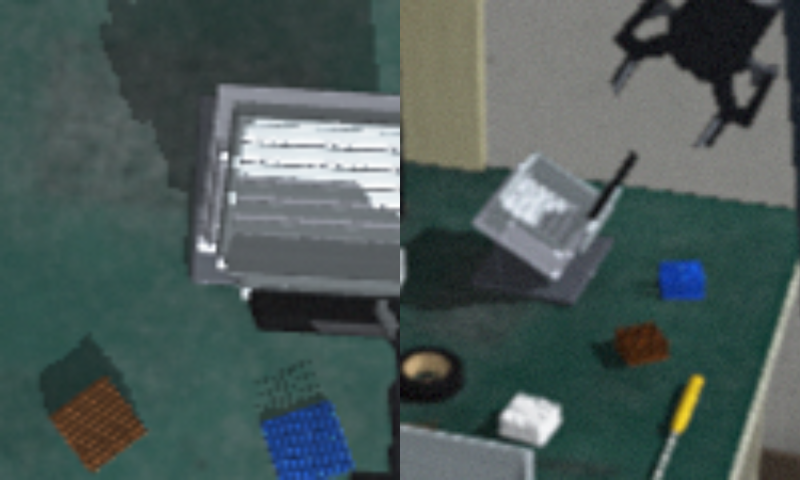

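The side view shows the open fingers, at (620, 80) and (708, 140), straddling the line of the handle (590–635, 155–215). The tool leans the same way as the handle, so I advance.

Emit:
{"api": "drive_tool", "payload": {
  "plan": [
    [0,0,0.02,0,0,0,1],
    [0,0,0.02,0,0,0,1],
    [0,0,0.02,0,0,0,1],
    [0,0,0.015,0,0,0,1],
    [0,0,0.01,0,0,0,1],
    [0,0,0.005,0,0,0,1],
    [0,0,0,0,0,0,1],
    [0,0,0,0,0,0,1]
  ]
}}

```text
t: 2.2
tcp_pos: [0.482, -0.2964, 0.1056]
tool_rot: [0.704, 0.668, 0.175, 0.167]
force: [0.4, 1.1, -0.1]
finger_gap: 1.001
gripper_force: 0.0
```

Emit:
{"api": "drive_tool", "payload": {
  "plan": [
    [0,0,0,0,0,0,0],
    [0,0,0,0,0,0,-0.3],
    [0,0,0,0,0,0,-0.6],
    [0,0,0,0,0,0,-1],
    [0,0,0,0,0,0,-1],
    [0,0,0,0,0,0,-1],
    [0,0,0,0,0,0,-1],
    [0,0,0,0,0,0,-1]
  ],
  "newtons": 60
}}

```text
t: 3.0
tcp_pos: [0.482, -0.2956, 0.1053]
tool_rot: [0.704, 0.668, 0.175, 0.167]
force: [-1.7, 0.2, 2.1]
finger_gap: 0.104
gripper_force: 58.9
```

Emit:
{"api": "drive_tool", "payload": {
  "plan": [
    [0,0,-0.004,0,0,0,-1],
    [0,0,-0.01,0,0,0,-1],
    [0,0,-0.015,0,0,0,-1],
    [0,0,-0.02,0,0,0,-1],
    [0,0,-0.02,0,0,0,-1],
    [0,0,-0.02,0,0,0,-1],
    [0,0,-0.02,0,0,0,-1],
    [0,0,-0.015,0,0,0,-1],
    [0,0,0,0,0,0,-1]
  ]
}}

```text
t: 3.9
tcp_pos: [0.4236, -0.296, 0.2161]
tool_rot: [0.704, 0.668, 0.175, 0.168]
force: [-0.1, -0.5, -1.9]
finger_gap: 0.11
gripper_force: 58.5
```

```bash
python3 - <<'E'
from h import *
from station import manip
p,r,s=now(); print(p,s["force"],s["finger_gap"])
# carry: upright, TCP 30mm above basket origin; origin to (.449,.19,.19)
plan(p,r,[.455,.0,.235],basket_R(-1,0)*S,8)
plan(np.array([.455,.0,.235]),basket_R(-1,0)*S,[.449,.19,.225],basket_R(0.2,0)*S,6)
E
```

```text
[ 0.4235735  -0.29595076  0.21605877] [-0.11594469 -0.53233594 -1.86271527] 0.10994034335419145
turn total [28.06 -0.8  -1.96] per row [ 3.51 -0.1  -0.24]
[0.0372, 0.0027, -0.0004] [0.0372, 0.0028, -0.0006] [0.0372, 0.0029, -0.0008] [0.0371, 0.0030, -0.0011] [0.0371, 0.0031, -0.0013] [0.0371, 0.0032, -0.0016] [0.0371, 0.0032, -0.0018] [0.0371, 0.0033, -0.0021] 
turn total [ 0.   0.  -1.2] per row [ 0.   0.  -0.2]
[0.0316, -0.0016, 0.0017] [0.0316, -0.0014, 0.0017] [0.0317, -0.0013, 0.0017] [0.0317, -0.0012, 0.0017] [0.0317, -0.0011, 0.0017] [0.0317, -0.0010, 0.0017]
```

Emit:
{"api": "drive_tool", "payload": {
  "plan": [
    [0.0372,0.0027,-0.0004,3.51,-0.1,-0.24,-1],
    [0.0372,0.0028,-0.0006,3.51,-0.1,-0.24,-1],
    [0.0372,0.0029,-0.0008,3.51,-0.1,-0.24,-1],
    [0.0372,0.003,-0.001,3.51,-0.1,-0.24,-1],
    [0.0372,0.003,-0.0013,3.51,-0.1,-0.24,-1],
    [0.0372,0.0032,-0.0016,3.51,-0.1,-0.24,-1],
    [0.0372,0.0032,-0.0018,3.51,-0.1,-0.24,-1],
    [0.0372,0.0033,-0.002,3.51,-0.1,-0.24,-1]
  ]
}}

```text
t: 4.7
tcp_pos: [0.455, 0.0031, 0.2336]
tool_rot: [0.713, 0.701, -0.001, -0.003]
force: [-0.0, -0.3, -1.6]
finger_gap: 0.109
gripper_force: 58.8
```

Emit:
{"api": "drive_tool", "payload": {
  "plan": [
    [0.0316,-0.0016,0.0017,0,0,-0.2,-1],
    [0.0316,-0.0014,0.0017,0,0,-0.2,-1],
    [0.0316,-0.0013,0.0017,0,0,-0.2,-1],
    [0.0316,-0.0012,0.0017,0,0,-0.2,-1],
    [0.0316,-0.001,0.0017,0,0,-0.2,-1],
    [0.0316,-0.001,0.0017,0,0,-0.2,-1],
    [0,0,0,0,0,0,-1],
    [0,0,0,0,0,0,-1]
  ]
}}

```text
t: 5.5
tcp_pos: [0.4487, 0.1913, 0.2235]
tool_rot: [0.705, 0.709, -0.0, -0.002]
force: [-0.4, -0.1, -1.4]
finger_gap: 0.108
gripper_force: 58.8
```

```bash
python3 - <<'E'
from h import *
from station import manip
p,r,s=now(); print(p,s["force"],s["finger_gap"]); print("R err deg",np.degrees((r.inv()*basket_R(.2,0)*S).as_rotvec()))
d=manip.snapshot("top"); np.savez("top2.npz",**d); d2=manip.snapshot("side"); np.savez("side2.npz",**d2)
a=cv2.resize(d["image"][150:290,130:280],None,fx=2.66,fy=2.66); b=cv2.resize(d2["image"][180:330,220:370],None,fx=2.66,fy=2.66)
h=min(a.shape[0],b.shape[0]);cv2.imwrite("pics/hang1.png",np.hstack([a[:h],b[:h]])[:,:,::-1])
# upper edge of the basket box: white/grey points z ~.13-.2
for n,D in(("top",d),("side",d2)):
    P=cloud(D);X=P.reshape(-1,3);C=D["image"].reshape(-1,3).astype(int)
    m=(X[:,0]>.4)&(X[:,0]<.6)&(X[:,1]>.09)&(X[:,1]<.29)&(X[:,2]>.11)
    q=X[m&(X[:,2]<.21)]; print(n,len(q),np.round(np.percentile(q,[1,50,99],axis=0),3).tolist())
    q=X[m&(X[:,2]>.16)&(X[:,2]<.176)]; print(" wallrim",len(q),np.round(np.percentile(q,[1,50,99],axis=0),3).tolist())
    q=X[m&(X[:,2]<.155)&(X[:,2]>.135)]; print(" floor",len(q),np.round(np.percentile(q,[1,50,99],axis=0),3).tolist())
E
```

```text
[0.4486693  0.19128473 0.22349563] [-0.37709742 -0.13778669 -1.41148954] 0.10768759506192044
R err deg [-0.20433769 -0.12984133  0.13368775]
top 1428 [[0.439, 0.131, 0.141], [0.499, 0.171, 0.146], [0.536, 0.243, 0.197]]
 wallrim 352 [[0.438, 0.131, 0.161], [0.529, 0.158, 0.169], [0.536, 0.245, 0.175]]
 floor 938 [[0.46, 0.131, 0.14], [0.499, 0.177, 0.145], [0.532, 0.241, 0.153]]
side 1383 [[0.438, 0.132, 0.143], [0.497, 0.203, 0.158], [0.534, 0.248, 0.2]]
 wallrim 414 [[0.437, 0.132, 0.16], [0.503, 0.214, 0.169], [0.535, 0.249, 0.175]]
 floor 604 [[0.454, 0.132, 0.142], [0.506, 0.194, 0.147], [0.533, 0.247, 0.155]]
```

View pics/hang1.png

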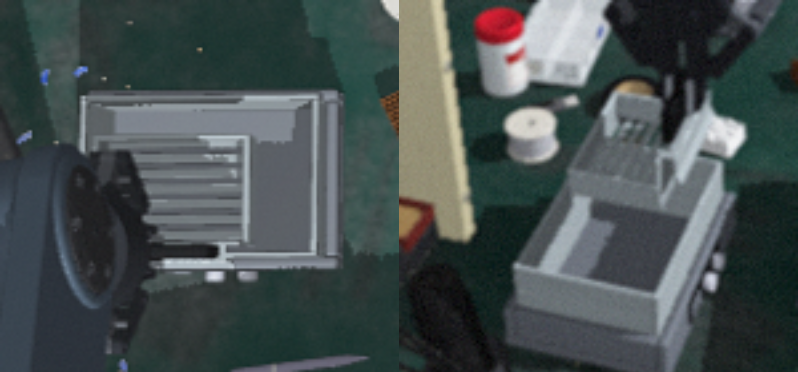

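The top view shows the basket floating over the tank, lip just in front of the front wall and centred in y. The clouds put its origin about 2 mm to the back of the rim's middle, so I shift it -1 mm and lower it.

Emit:
{"api": "drive_tool", "payload": {
  "plan": [
    [0,-0.001,0.01,0,0,0,-1],
    [0,0,0.015,0,0,0,-1],
    [0,0,0.015,0,0,0,-1],
    [0,0,0.01,0,0,0,-1],
    [0,0,0.008,0,0,0,-1],
    [0,0,0.006,0,0,0,-1],
    [0,0,0.006,0,0,0,-1],
    [0,0,0,0,0,0,-1]
  ]
}}

```text
t: 6.4
tcp_pos: [0.448, 0.1907, 0.1539]
tool_rot: [0.706, 0.708, -0.0, -0.002]
force: [-0.2, -0.7, -0.7]
finger_gap: 0.107
gripper_force: 58.8
```

Emit:
{"api": "drive_tool", "payload": {
  "plan": [
    [0,0,0.004,0,0,0,-1],
    [0,0,0.004,0,0,0,-1],
    [0,0,0.004,0,0,0,-1],
    [0,0,0.004,0,0,0,-1],
    [0,0,0,0,0,0,-1]
  ]
}}

```text
t: 6.9
tcp_pos: [0.4479, 0.1908, 0.1379]
tool_rot: [0.706, 0.708, -0.0, -0.002]
force: [0.5, -0.1, -2.0]
finger_gap: 0.108
gripper_force: 58.8
```

Emit:
{"api": "drive_tool", "payload": {
  "plan": [
    [0,0,0.004,0,0,0,-1],
    [0,0,0.004,0,0,0,-1],
    [0,0,0.003,0,0,0,-1],
    [0,0,0.003,0,0,0,-1],
    [0,0,0,0,0,0,-1]
  ]
}}

```text
t: 7.4
tcp_pos: [0.448, 0.1909, 0.124]
tool_rot: [0.706, 0.708, 0.0, -0.002]
force: [-1.1, 0.4, -1.4]
finger_gap: 0.105
gripper_force: 58.8
```

Emit:
{"api": "drive_tool", "payload": {
  "plan": [
    [0,0,0.003,0,0,0,-1],
    [0,0,0.002,0,0,0,-1],
    [0,0,0,0,0,0,-1]
  ]
}}

```text
t: 7.7
tcp_pos: [0.4482, 0.1909, 0.1192]
tool_rot: [0.706, 0.708, 0.0, -0.002]
force: [0.4, -0.1, -1.5]
finger_gap: 0.106
gripper_force: 58.8
```

Emit:
{"api": "drive_tool", "payload": {
  "plan": [
    [0,0,0.002,0,0,0,-1],
    [0,0,0.001,0,0,0,-1],
    [0,0,0.001,0,0,0,-1],
    [0,0,0,0,0,0,-1]
  ]
}}

```text
t: 8.1
tcp_pos: [0.4484, 0.1908, 0.116]
tool_rot: [0.706, 0.708, 0.001, -0.001]
force: [-1.3, -0.9, 4.2]
finger_gap: 0.106
gripper_force: 59.9
```

Emit:
{"api": "drive_tool", "payload": {
  "plan": [
    [0,0,0.001,0,0,0,-1],
    [0,0,0,0,0,0,-1]
  ]
}}

```text
t: 8.3
tcp_pos: [0.4485, 0.1908, 0.1158]
tool_rot: [0.706, 0.708, 0.001, -0.001]
force: [-2.0, -2.2, 10.7]
finger_gap: 0.105
gripper_force: 60.9
```

Emit:
{"api": "drive_tool", "payload": {
  "plan": [
    [0,0,0.001,0,0,0,-1],
    [0,0,0,0,0,0,-1]
  ]
}}

```text
t: 8.5
tcp_pos: [0.4485, 0.1906, 0.1155]
tool_rot: [0.706, 0.708, 0.001, -0.001]
force: [-2.6, -3.3, 16.6]
finger_gap: 0.105
gripper_force: 61.8
```

```bash
cat >> h.py <<'E'
def pts(D,x0,x1,y0,y1,z0,z1):
    X=cloud(D).reshape(-1,3); return X[(X[:,0]>x0)&(X[:,0]<x1)&(X[:,1]>y0)&(X[:,1]<y1)&(X[:,2]>z0)&(X[:,2]<z1)]
def plane(q):
    A=np.c_[q[:,:2]-[.49,.19],np.ones(len(q))]; k=np.linalg.lstsq(A,q[:,2],rcond=None)[0]
    for _ in range(5):
        e=q[:,2]-A@k; m=abs(e)<.003; k=np.linalg.lstsq(A[m],q[m,2],rcond=None)[0]
    return np.round(k,4),m.sum()
E
python3 - <<'E'
from h import *
from station import manip
d=manip.snapshot("top"); d2=manip.snapshot("side")
a=cv2.resize(d["image"][150:290,130:280],None,fx=2.66,fy=2.66); b=cv2.resize(d2["image"][180:330,220:370],None,fx=2.66,fy=2.66)
h=min(a.shape[0],b.shape[0]);cv2.imwrite("pics/hang2.png",np.hstack([a[:h],b[:h]])[:,:,::-1])
for D in(d,d2): print(plane(pts(D,.46,.525,.145,.235,.028,.05)), plane(pts(D,.44,.58,.09,.29,.079,.092)))
print(now()[0],now()[2]["force"])
E
```

```text
(array([-0.0178, -0.0085,  0.0367]), np.int64(477)) (array([-0.005 , -0.0012,  0.0832]), np.int64(387))
(array([-0.0052, -0.0153,  0.038 ]), np.int64(253)) (array([-0.0122, -0.0089,  0.0849]), np.int64(350))
[0.44852762 0.19057069 0.1154887 ] [-3.08411786 -3.52282458 17.17634259]
```

View pics/hang2.png

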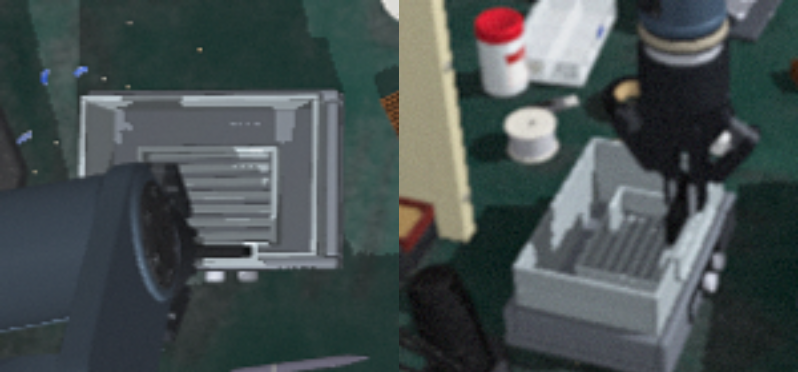

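The basket sits at the front wall in both views, and its floor is 46.5–47 mm below the rim, level, so it is fully home. I ease off the press and release it.

Emit:
{"api": "drive_tool", "payload": {
  "plan": [
    [0,0,-0.0015,0,0,0,-1],
    [0,0,0,0,0,0,-0.5],
    [0,0,0,0,0,0,0],
    [0,0,0,0,0,0,0.5],
    [0,0,0,0,0,0,1],
    [0,0,0,0,0,0,1],
    [0,0,0,0,0,0,1],
    [0,0,0,0,0,0,1]
  ]
}}

```text
t: 9.4
tcp_pos: [0.4482, 0.1909, 0.1149]
tool_rot: [0.706, 0.708, 0.0, -0.002]
force: [0.1, -0.4, 0.3]
finger_gap: 0.999
gripper_force: 0.0
```

Emit:
{"api": "drive_tool", "payload": {
  "plan": [
    [0,0,-0.01,0,0,0,1],
    [0,0,-0.03,0,0,0,1],
    [0,0,-0.04,0,0,0,1],
    [0,0,-0.04,0,0,0,1],
    [-0.045,0.005,0,0,0,0,1],
    [-0.045,0.005,0,0,0,0,1],
    [-0.045,0.005,0,0,0,0,1],
    [-0.045,0.005,0,0,0,0,1],
    [0,0,0,0,0,0,1]
  ]
}}

```text
t: 10.3
tcp_pos: [0.4707, 0.0058, 0.2355]
tool_rot: [0.708, 0.706, 0.001, 0.001]
force: [-0.8, 0.1, 0.6]
finger_gap: 1.0
gripper_force: 0.0
```

```bash
python3 - <<'E'
from h import *
from station import manip
d=manip.snapshot("top"); d2=manip.snapshot("side")
for D in(d,d2): print(plane(pts(D,.46,.525,.145,.235,.028,.05)), plane(pts(D,.44,.58,.09,.29,.079,.092)))
t=pts(d,.40,.55,.1,.28,.1,.15); print("handle",np.round(np.percentile(t,[2,50,98],axis=0),4).tolist(),len(t))
f=pts(d,.45,.56,.1,.27,.03,.066); print("basket box",np.round(np.percentile(f,[1,50,99],axis=0),4).tolist())
p,r,s=now();print(p)
w=pts(d2,.43,.55,-.11,.03,.015,.03);print("sink side top",cv2.minAreaRect((w[:,:2]*1000).astype(np.float32)),len(w))
d0=dict(np.load("top0.npz"))
b=cv2.resize(d0["image"][205:250,290:335],None,fx=9,fy=9); c=cv2.resize(d2["image"][205:255,315:365],None,fx=8.1,fy=8.1)
cv2.imwrite("pics/sink.png",np.hstack([b,c])[:,:,::-1])
E
```

```text
(array([-0.0822, -0.006 ,  0.0322]), np.int64(266)) (array([-0.009 , -0.0056,  0.0839]), np.int64(304))
(array([-0.1109, -0.0021,  0.0333]), np.int64(252)) (array([-0.0067, -0.0033,  0.0842]), np.int64(430))
handle [[0.4479, 0.1846, 0.1151], [0.454, 0.2099, 0.1299], [0.4581, 0.2349, 0.1335]] 151
basket box [[0.4629, 0.1792, 0.0301], [0.4978, 0.2261, 0.0346], [0.5332, 0.2465, 0.0595]]
[0.4690027  0.00976988 0.23495534]
sink side top ((487.181396484375, -35.264404296875), (43.12363052368164, 38.63229751586914), 80.72425842285156) 103
```

View pics/sink.png

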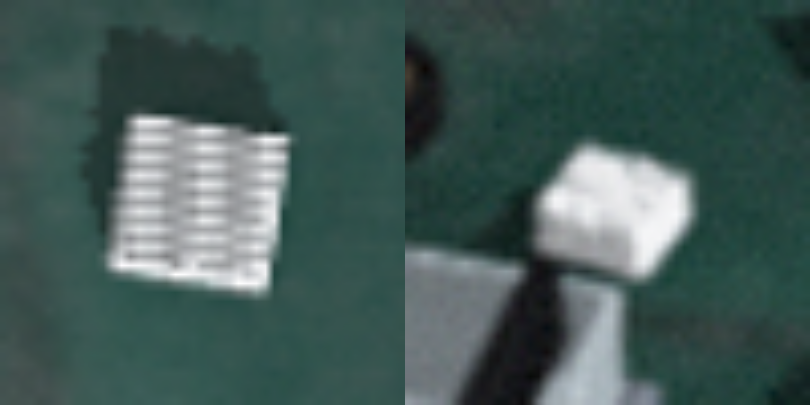

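The crops show the white finned heat sink, corners at (125, 115), (290, 135), (268, 297) and (108, 268) in the left crop, yaw about -8°, with its fins along y. The released basket hangs with about 0.1 rad of natural sag, inside the 0.15 limit.

I'll grip the sink along y with the tool leaning 15° away from the basket handle.

```bash
cat >> h.py <<'E'
def tool_R(yaw,lean): return R.from_euler('zy',[yaw,lean],degrees=True)*R.from_euler('x',180,degrees=True)
E
python3 - <<'E'
from h import *
p,r,s=now(); T=tool_R(-8,15); g=np.array([.489,-.036,.016]); print(p,s["q"])
plan(p,r,g-T.apply([0,0,.1]),T,14)
E
```

```text
[0.4690027  0.00976988 0.23495534] [-0.2197123   0.33465591  1.82305028  0.00319784  0.98562343 -0.22172332]
turn total [ 10.95 -12.89  97.42] per row [ 0.78 -0.92  6.96]
[-0.0033, 0.0033, 0.0087] [-0.0027, 0.0038, 0.0087] [-0.0021, 0.0042, 0.0087] [-0.0014, 0.0045, 0.0087] [-0.0007, 0.0048, 0.0086] [-0.0000, 0.0049, 0.0086] [0.0007, 0.0050, 0.0085] [0.0015, 0.0050, 0.0084] [0.0022, 0.0049, 0.0083] [0.0029, 0.0047, 0.0082] [0.0036, 0.0044, 0.0081] [0.0043, 0.0040, 0.0080] [0.0048, 0.0036, 0.0078] [0.0054, 0.0031, 0.0077]
```

Emit:
{"api": "drive_tool", "payload": {
  "plan": [
    [-0.003,0.003,0.008,0.78,-0.92,6.96,1],
    [-0.003,0.004,0.008,0.78,-0.92,6.96,1],
    [-0.002,0.004,0.008,0.78,-0.92,6.96,1],
    [-0.001,0.0045,0.008,0.78,-0.92,6.96,1],
    [-0.001,0.005,0.008,0.78,-0.92,6.96,1],
    [0,0.005,0.008,0.78,-0.92,6.96,1],
    [0.001,0.005,0.008,0.78,-0.92,6.96,1]
  ]
}}

```text
t: 11.1
tcp_pos: [0.4921, -0.0097, 0.1777]
tool_rot: [0.933, 0.352, -0.072, 0.004]
force: [-0.2, 0.2, 0.1]
finger_gap: 0.999
gripper_force: 0.0
```

Emit:
{"api": "drive_tool", "payload": {
  "plan": [
    [0.0015,0.005,0.008,0.78,-0.92,6.96,1],
    [0.002,0.005,0.008,0.78,-0.92,6.96,1],
    [0.003,0.005,0.008,0.78,-0.92,6.96,1],
    [0.004,0.0045,0.008,0.78,-0.92,6.96,1],
    [0.004,0.004,0.008,0.78,-0.92,6.96,1],
    [0.005,0.004,0.008,0.78,-0.92,6.96,1],
    [0.005,0.003,0.008,0.78,-0.92,6.96,1],
    [0,0,0,0,0,0,1],
    [0,0,0,0,0,0,1]
  ]
}}

```text
t: 12.0
tcp_pos: [0.5153, -0.034, 0.1173]
tool_rot: [0.989, -0.066, -0.13, 0.009]
force: [0.6, 0.3, -0.6]
finger_gap: 1.002
gripper_force: 0.0
```

```bash
python3 - <<'E'
from h import *
p,r,s=now(); T=tool_R(-8,15); g=np.array([.489,-.036,.016]); print(p,s["q"],s["t"])
plan(p,r,g,T,5)
E
```

```text
[ 0.51525382 -0.03396884  0.11732058] [-0.24628868  0.66585627  1.6350135  -0.07292514  1.09625315  1.49890026] 12.0
turn total [0.1  0.02 0.38] per row [0.02 0.   0.08]
[0.0002, 0.0003, 0.0209] [0.0002, 0.0004, 0.0209] [0.0002, 0.0004, 0.0209] [0.0002, 0.0004, 0.0209] [0.0002, 0.0004, 0.0209]
```

Emit:
{"api": "drive_tool", "payload": {
  "plan": [
    [0.0002,0.0004,0.025,0,0,0,1],
    [0.0002,0.0004,0.025,0,0,0,1],
    [0.0002,0.0004,0.02,0,0,0,1],
    [0.0002,0.0004,0.015,0,0,0,1],
    [0.0002,0.0004,0.01,0,0,0,1],
    [0,0,0.006,0,0,0,1],
    [0,0,0.003,0,0,0,1],
    [0,0,0,0,0,0,1],
    [0,0,0,0,0,0,1]
  ]
}}

```text
t: 12.9
tcp_pos: [0.49, -0.0376, 0.0171]
tool_rot: [0.989, -0.068, -0.129, 0.01]
force: [-0.3, 0.1, -0.2]
finger_gap: 1.004
gripper_force: 0.0
```

Emit:
{"api": "drive_tool", "payload": {
  "plan": [
    [0,0,0,0,0,0,0.6],
    [0,0,0,0,0,0,0.4],
    [0,0,0,0,0,0,0.2],
    [0,0,0,0,0,0,0],
    [0,0,0,0,0,0,-0.2],
    [0,0,0,0,0,0,-0.2],
    [0,0,0,0,0,0,-0.2],
    [0,0,0,0,0,0,-0.2],
    [0,0,0,0,0,0,-0.2]
  ],
  "newtons": 40
}}

```text
t: 13.8
tcp_pos: [0.4897, -0.0377, 0.017]
tool_rot: [0.989, -0.068, -0.13, 0.01]
force: [-0.1, -0.2, 5.5]
finger_gap: 0.459
gripper_force: 40.8
```

Emit:
{"api": "drive_tool", "payload": {
  "plan": [
    [0,0,-0.005,0,0,0,-0.2],
    [0,0,-0.02,0,0,0,-0.2],
    [0,0,-0.04,0,0,0,-0.2],
    [0,0,-0.045,0,0,0,-0.2],
    [0,0,-0.045,0,0,0,-0.2],
    [0,0,0,0,0,0,-0.2],
    [0,0,0,0,0,0,-0.2]
  ]
}}

```text
t: 14.5
tcp_pos: [0.53, -0.0373, 0.1671]
tool_rot: [0.989, -0.068, -0.129, 0.01]
force: [-0.9, -0.3, -0.3]
finger_gap: 0.456
gripper_force: 40.2
```

```bash
python3 - <<'E'
from h import *
from station import manip
p,r,s=now(); print(p,s["force"],s["finger_gap"],s["gripper_force"],s["t"])
T=tool_R(0,15); plan(p,r,[.4955,.189,.16],T,8)
d=manip.snapshot("side"); d2=manip.snapshot("top")
b=cv2.resize(d["image"][150:350,230:430],None,fx=2,fy=2);c=cv2.resize(d2["image"][150:350,150:350],None,fx=2,fy=2)
cv2.imwrite("pics/lift.png",np.hstack([b,c])[:,:,::-1])
E
```

```text
[ 0.52995214 -0.03734193  0.16708108] [-0.88832061 -0.2777981  -0.31682337] 0.45601881454144266 40.241763442754745 14.5
turn total [ 0.1  -0.15 -7.85] per row [ 0.01 -0.02 -0.98]
[-0.0078, -0.0275, 0.0019] [-0.0073, -0.0276, 0.0019] [-0.0068, -0.0277, 0.0019] [-0.0063, -0.0279, 0.0019] [-0.0059, -0.0280, 0.0019] [-0.0054, -0.0281, 0.0019] [-0.0049, -0.0281, 0.0020] [-0.0044, -0.0282, 0.0020]
```

View pics/lift.png

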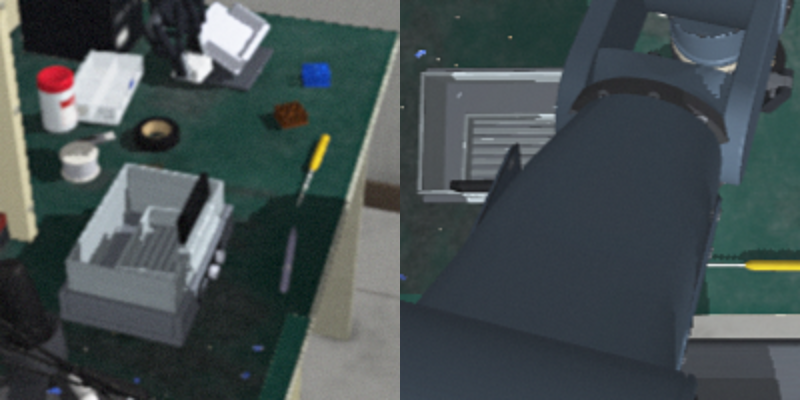

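The side view shows the white sink held in the fingers at (195, 68) and the basket hanging in the tank at (150, 235). I carry the sink over the basket.

Emit:
{"api": "drive_tool", "payload": {
  "plan": [
    [-0.0078,-0.0275,0.0019,0,0,-0.98,-0.2],
    [-0.0073,-0.0276,0.0019,0,0,-0.98,-0.2],
    [-0.0068,-0.0277,0.0019,0,0,-0.98,-0.2],
    [-0.0063,-0.0279,0.0019,0,0,-0.98,-0.2],
    [-0.0059,-0.028,0.0019,0,0,-0.98,-0.2],
    [-0.0054,-0.028,0.0019,0,0,-0.98,-0.2],
    [-0.005,-0.028,0.002,0,0,-0.98,-0.2],
    [-0.0044,-0.028,0.002,0,0,-0.98,-0.2],
    [0,0,0,0,0,0,-0.2],
    [0,0,0,0,0,0,-0.2]
  ]
}}

```text
t: 15.6
tcp_pos: [0.4934, 0.1886, 0.1577]
tool_rot: [0.991, 0.001, -0.132, 0.001]
force: [-0.6, 0.3, 0.1]
finger_gap: 0.459
gripper_force: 40.3
```

```bash
python3 - <<'E'
from h import *
from station import manip
p,r,s=now(); print(p,s["force"],s["finger_gap"],s["t"])
T=tool_R(0,15); plan(p,r,[.4955,.189,.075],T,5)
d=manip.snapshot("side"); C=d["image"].astype(int).reshape(-1,3);X=cloud(d).reshape(-1,3)
m=(C.min(1)>150)&(abs(X[:,0]-.49)<.06)&(abs(X[:,1]-.19)<.06)&(X[:,2]>.12)&(X[:,2]<.19); print(len(X[m]),np.round(np.percentile(X[m],[2,50,98],axis=0),3).tolist())
print("basket floor",plane(pts(d,.46,.525,.145,.235,.028,.05)))
E
```

```text
[0.49342958 0.18860377 0.15766144] [-0.56556798  0.30696368  0.13195585] 0.4589568579224277 15.6
turn total [0.16 0.21 0.06] per row [0.03 0.04 0.01]
[0.0047, -0.0001, 0.0158] [0.0047, -0.0001, 0.0158] [0.0047, -0.0001, 0.0159] [0.0047, -0.0001, 0.0159] [0.0047, -0.0001, 0.0159] 
158 [[0.471, 0.169, 0.143], [0.478, 0.188, 0.156], [0.498, 0.213, 0.172]]
basket floor (array([-0.1003,  0.0026,  0.0335]), np.int64(251))
```

Emit:
{"api": "drive_tool", "payload": {
  "plan": [
    [0.0047,0,0.0158,0,0,0,-0.2],
    [0.0047,0,0.0158,0,0,0,-0.2],
    [0.0047,0,0.0158,0,0,0,-0.2],
    [0.0047,0,0.0158,0,0,0,-0.2],
    [0.0047,0,0.0158,0,0,0,-0.2],
    [0,0,0,0,0,0,-0.2]
  ]
}}

```text
t: 16.25
tcp_pos: [0.4958, 0.1868, 0.0747]
tool_rot: [0.991, -0.001, -0.133, 0.001]
force: [0.2, 0.7, 0.5]
finger_gap: 0.457
gripper_force: 40.3
```

Emit:
{"api": "drive_tool", "payload": {
  "plan": [
    [0.0015,0,0.006,0,0,0,-0.2],
    [0.0015,0,0.006,0,0,0,-0.2],
    [0.001,0,0.004,0,0,0,-0.2],
    [0,0,0,0,0,0,-0.2]
  ]
}}

```text
t: 16.65
tcp_pos: [0.4967, 0.1884, 0.0602]
tool_rot: [0.991, -0.0, -0.131, 0.001]
force: [-0.4, -0.7, 0.3]
finger_gap: 0.457
gripper_force: 40.3
```

Emit:
{"api": "drive_tool", "payload": {
  "plan": [
    [0.0008,0,0.003,0,0,0,-0.2],
    [0.0005,0,0.002,0,0,0,-0.2],
    [0,0,0,0,0,0,-0.2],
    [0,0,0,0,0,0,-0.2]
  ]
}}

```text
t: 17.05
tcp_pos: [0.4969, 0.1885, 0.0553]
tool_rot: [0.991, 0.0, -0.13, 0.001]
force: [-0.3, -0.2, -0.5]
finger_gap: 0.458
gripper_force: 40.3
```

Emit:
{"api": "drive_tool", "payload": {
  "plan": [
    [0,0,0,0,0,0,0],
    [0,0,0,0,0,0,0.15],
    [0,0,0,0,0,0,0.2],
    [0,0,0,0,0,0,0.2],
    [0,0,0,0,0,0,0.2],
    [0,0,0,0,0,0,0.2],
    [0,0,-0.01,0,0,0,0.2],
    [0,0,-0.03,0,0,0,0.2],
    [0,0,-0.04,0,0,0,0.2],
    [0,0,-0.04,0,0,0,0.2]
  ]
}}

```text
t: 18.05
tcp_pos: [0.528, 0.1886, 0.1728]
tool_rot: [0.991, -0.0, -0.131, 0.001]
force: [0.5, 0.5, 0.2]
finger_gap: 0.602
gripper_force: 0.0
```

Emit:
{"api": "drive_tool", "payload": {
  "plan": [
    [-0.01,0.045,-0.02,0,0,0,0.2],
    [-0.01,0.045,-0.01,0,0,0,0.2],
    [0,0.045,0,0,0,0,0.2],
    [0,0.045,0,0,0,0,0.2],
    [0,0.04,0,0,0,0,0.2],
    [0,0,0,0,0,0,0.2],
    [0,0,0,0,0,0,0.2]
  ]
}}

```text
t: 18.75
tcp_pos: [0.5165, -0.0319, 0.2061]
tool_rot: [0.991, -0.001, -0.13, 0.0]
force: [-0.5, 0.4, -0.7]
finger_gap: 0.601
gripper_force: 0.0
```

```bash
python3 - <<'E'
from h import *
from station import manip
p,r,s=now(); print(p,s["force"],s["t"])
d=manip.snapshot("side"); d2=manip.snapshot("top")
b=cv2.resize(d["image"][200:330,230:360],None,fx=3,fy=3);c=cv2.resize(d2["image"][150:280,145:275],None,fx=3,fy=3)
cv2.imwrite("pics/done.png",np.hstack([b,c])[:,:,::-1])
for D in (d,d2):
    C=D["image"].astype(int).reshape(-1,3);X=cloud(D).reshape(-1,3)
    m=(abs(X[:,0]-.49)<.04)&(abs(X[:,1]-.19)<.05)&(X[:,2]>.044)&(X[:,2]<.075)&(C.min(1)>170); q=X[m]
    print(len(q),np.round(np.percentile(q,[3,50,97],axis=0),3).tolist(),plane(q))
    print("handle",np.round(np.percentile(pts(D,.42,.48,.12,.26,.105,.15),[2,50,98],axis=0),3).tolist())
E
```

```text
[ 0.51652129 -0.03190791  0.2060735 ] [-0.49170419  0.38874257 -0.67303478] 18.75
10 [[0.527, 0.145, 0.045], [0.529, 0.151, 0.049], [0.529, 0.158, 0.054]] (array([ 2.4364, -0.0632, -0.0461]), np.int64(8))
handle [[0.446, 0.146, 0.106], [0.449, 0.2, 0.126], [0.457, 0.238, 0.134]]
4 [[0.511, 0.194, 0.048], [0.511, 0.198, 0.051], [0.511, 0.2, 0.052]] (array([-17.4283,   0.0346,   0.4155]), np.int64(4))
handle [[0.448, 0.167, 0.114], [0.454, 0.201, 0.131], [0.458, 0.234, 0.134]]
```

View pics/done.png

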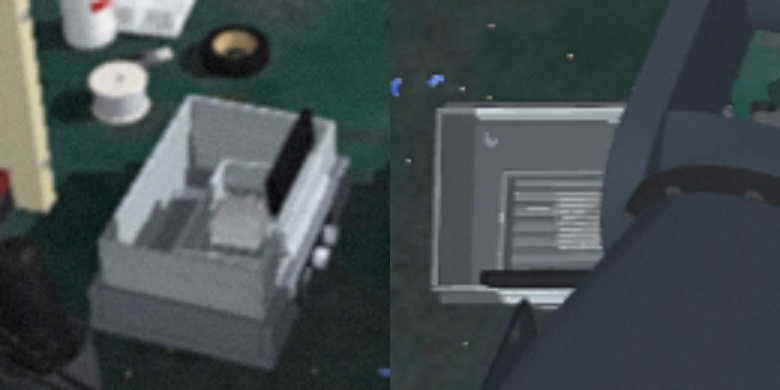

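The side view shows the sink, greyed by shadow, lying in the basket at (240, 220), and the top view agrees at (578, 220). One numeric check of its height and tilt, then I hand in.

```bash
python3 - <<'E'
from h import *
from station import manip
d=manip.snapshot("side")
q=pts(d,.465,.525,.165,.215,.044,.064)
print(len(q),np.round(np.percentile(q,[3,50,97],axis=0),3).tolist(),plane(q)); print("floor",plane(pts(d,.46,.525,.145,.235,.026,.042)))
E
```

```text
195 [[0.477, 0.17, 0.045], [0.495, 0.192, 0.05], [0.514, 0.209, 0.054]] (array([-0.0927, -0.0536,  0.0507]), np.int64(140))
floor (array([-0.1298, -0.0044,  0.0347]), np.int64(100))
```

```bash
python3 -c "
from station import manip
print(manip.sign_off())"
```

```text
the job is handed in; nothing more can be done
None
```

The basket hangs fully seated on the tank's front rim, with about 0.1 rad of natural sag against the 0.15 limit. The heat sink lies flat on its floor, the tape roll and solder spool were left alone, and the job is handed in; the hand-in returned no verdict.

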